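# Clamp a plaster mould in the ratchet press

### The job

Get the plaster mould clamped for casting: flip the red direction lever on the press's ratchet head all the way over to its tightening side, then work the ratchet handle back and forth until the red pressure foot clamps the mould with about 80 N. Below 40 N the mould would leak and above 120 N the plaster cracks, so go by the feel of the handle and never exceed that; leave the mould where it stands, don't disturb anything else, and let go.

Things in the scene. Friction and masses are not known exactly. Their poses are not given: they have to be found in the camera images.
- spindle (a point): Point on the upright spindle axis of the blue mould press, at the height of the top face of the ratchet handle's flat bar (260 mm above the table). Its x axis is the press's x axis, with the knob side towards -x. All of the ratchet head stands above the crossbeam.
- press: Blue screw press, bolted down, place and yaw varying. Origin on the table under the spindle axis. Base plate 260 x 300 x 25 mm; two 24 mm columns 115 mm either side of the axis along y; crossbeam 55 mm wide, its top 230 mm above the table. The press holds its clamping force by its own friction when the handle is let go. Handle forces are told for a moving handle; held still it pushes back less.
- wheel_mid (a point): Centre of the steel toothed wheel on the spindle under the handle: 18 teeth, 0.35 rad apart, so up to 0.35 rad of a stroke is lost before the pawl catches. Lever on tighten: swinging the handle clockwise turns the wheel and lowers the foot 10 mm per rad; swinging back only clicks over the teeth. Lever on loosen: the other way round, and the foot rises.
- handle (a joint): Angle of the ratchet handle: 0 when it points along the press's -x, growing clockwise seen from above (the tightening direction), stops at -0.65 and +0.65 rad. It stays where it is left. Force needed at the knob when tightening: 1 to 2 N until the pawl catches, 8 to 10 N while the foot comes down freely, then 0.7 N more per 10 N of clamping (+3 N at 40 N, +5.7 N at 80 N, +8.6 N at 120 N).
- knob_mid (a point): Centre of the wooden knob standing upright at the end of the ratchet handle, 140 mm from the spindle axis: 27 mm across, 45 mm tall, from 261 to 306 mm above the table. It spins freely on its pin, so a steady grip can hold it while the handle swings. The bar below it is 24 mm wide, its top at 260 mm.
- selector (a joint): Angle of the red direction lever: 0 = fully on loosen (its start), 1.0 rad = fully on tighten, growing clockwise seen from above. Stops at both ends; stays where it is left; about 3 N at its tab. Its pivot is on the handle bar, 42 mm from the spindle axis towards the knob; it points back over the spindle. The pawl may not catch below 0.8.
- tab_mid (a point): Centre of the upright round red tab at the end of the direction lever: 12 mm across, 266 to 296 mm above the table, 45 mm from the lever's pivot, over a lever plate whose top is at 267 mm. On loosen it lies 0.5 rad counter-clockwise, on tighten 0.5 rad clockwise of the line from the pivot to the spindle axis (from the knob side: left, then right).
- foot: Red square pressure foot, 100 x 100 x 14 mm; origin at the centre of its underside. A black round pad under it, screw-set, stands 4 to 9 mm further down (differs each time) and is what meets the mould, after 10 to 30 mm of travel. The ram bears on the foot through stiff buffers (about 80 N per mm): from first touch to 80 N the handle turns only 0.1 to 0.15 rad.
- mould: Two-part white plaster mould, about 120 x 120 mm and 70 mm tall, closed, standing loose on a plywood packing board under the foot, already in its place; origin at the centre of its underside. The board's height differs from time to time.
- slip_jar: Small blue jar, 44 mm across, 60 mm tall, on the press's base plate; bystander. Origin at its underside.
- wood_rib: Flat wooden rib 50 x 85 x 8 mm lying on the far part of the press's base plate; bystander.
- trim_tool: Hand tool 170 mm long lying on the table; bystander.
- glaze_bowl: White bowl, 110 mm across, 50 mm tall; bystander.
- blue_mug: Blue mug, 80 mm across, 85 mm tall; bystander.
- bisque_vase: Terracotta vase, 90 mm across, 130 mm tall; bystander.
- spare_mould: Spare half mould, plaster block 110 x 130 x 34 mm; bystander.
Things that resemble listed ones, but are neither listed nor needed, are in the scene too. Leave any green look-alike of the mould alone.

How it is judged:
On the way, in this order (a step that is already met when the one before it is completed fails the run):
1. the direction lever is over on its tightening side (at least 0.8 rad) (value of joint selector above 0.8 rad), for 0.1 s.
2. the foot clamps the mould with at least 40 N (contact force between foot and mould above 40 N), for 0.2 s.
At the end, for the whole second after the job is handed in: The direction lever is on its tightening side (at least 0.8 rad), the foot clamps the mould with 40 to 120 N, the mould is within 12 mm of where it stood, every bystander is within 30 mm of where it stood, and the robot has let go (contact force between foot and mould between 40 and 120 N and value of joint selector above 0.8 rad and distance of mould from where it was at the start of the episode below 0.012 m and not (distance of any of slip_jar, wood_rib, trim_tool, glaze_bowl, blue_mug, bisque_vase, spare_mould from where it was at the start of the episode above 0.03 m)); the robot touches nothing.
It fails at once if the mould is pressed with more than 120 N (the plaster cracks) (contact force between foot and mould above 120 N).
It fails at once if the mould is shifted by more than 12 mm (distance of mould from where it was at the start of the episode above 0.012 m).
It fails at once if a bystander is shifted by more than 30 mm (distance of any of slip_jar, wood_rib, trim_tool, glaze_bowl, blue_mug, bisque_vase, spare_mould from where it was at the start of the episode above 0.03 m).
It also fails if it takes over 72 s, if anything falls off the work surface, if the arm or the gripper's body presses on something with over 40 N, if the wrist force passes 120 N, or if a joint passes its speed limit or range.

### The arm

A 6-joint arm with a two-finger parallel gripper is mounted at the origin on the work surface. World frame = base frame: x ahead of the robot, y to its left, z up, the work surface at z = 0. Lengths are in m, angles in rad, forces in N, time in s.
With the tool pointing down it reaches from about 0.25 to 0.725 m from the base axis. Payload 4 kg.
Tool frame: the origin (TCP) lies midway between the tips of the shut fingers; the grasp point (between the pads) lies 19 mm behind it (bot.grip_point_offset is the distance from the TCP to the grasp point, in m); z points along the fingers, y is the line along which they close (so a half turn about z gives the same grasp; the last joint's range is limited). The gripper opens to 85 mm and grips with 20 to 120 N. Pads are 22 mm wide; open, the fingers measure 114 mm over their backs; the gripper's body (76 mm by 85 mm) begins 54 mm behind the grasp point. The pads swing forward as they close: fully open they stand 13 mm farther back than shut.
Start: joints at [-1.231, 0.241, 0.005, 1.335, 0, 1.571], TCP at [0.167, -0.471, 0.231] pointing down, gripper open.
Joint ranges: [-2.72, 2.72], [-1.05, 1.87], [-1.09, 1.28], [-1.99, 2.15], [-1.42, 1.44], [-3.14, 3.14]. Speed limits (rad/s): [2.79, 2.79, 3.14, 3.14, 3.14, 3.14].

### API

Orientations are given as a unit quaternion [x, y, z, w].
In Python, from workcell import bot gives the robot as it stands.
- The arm moves only by the tool step_arm, never from a script. Its argument "targets" is text: rows parted by semicolons, each of 7 numbers parted by spaces: the opening, from -1 (shut) to 1 (fully open), so that 0 is half open, then the shift along the world's x, y, z normalised to -1 to 1, where 1 is 0.5 m, then the turn, a rotation vector about the world's x, y, z normalised to -1 to 1, where 1 is pi/4 rad. In form: gripper x y z wx wy wz; .... A call has 1 to 10 rows; each row is the pose to reach, as a shift and turn from the pose commanded when the call began; what a row does not reach only later rows make up. A row lasts 1/12 s, in which the tool goes at most 41.7 mm and 7.16 degrees, less where a joint would pass 70% of its speed; a pose out of reach is approached as far as the arm can. A call with a number of a shift or a turn outside -1 to 1 is refused whole. A call with a gripper value outside its range is refused whole. The fingers move at their own pace and stop on an object; the grip force is fixed at half the most. Time passes only in rows, so rows that repeat a pose let the fingers close. It gives the time, the measured TCP pose, the force, the opening and the grip force at its end, in the units of the state.
- bot.get_obs(): the state, without advancing time (a new reading comes with each control period).
- bot.camera(name): name is "side" or "top" or "wrist"; returns the picture (480x640x3 uint8, red, green, blue); there is no depth.
- bot.camera_info(name): a dict with "vertical_fov" (degrees; the focal length in pixels is half the picture's height over the tangent of half this angle, whatever the lens; pixels are square), "cx", "cy" (the principal point, pixels), "pose" (4x4, takes a point from camera to world coordinates). Camera axes: x right, y up, looking along -z (the intrinsics and any distortion apply to the point x, -y, -z); pixel columns grow to the right and rows downward; lengths in m; the calibration is good to about 2 mm. A picture is of the moment at which its call begins: read the wrist's pose just before it. camera_info takes no time and is no camera call; for the wrist camera it gives the pose at the moment of the call.
- bot.job_done(): hands the job in; it is judged then, once.
The state is a dict: "clock": time; "joint_pos": joint angles; "joint_vel": joint speeds; "tau": joint torques, N m; "eef_pos": TCP position; "tool_rot": TCP orientation; "ft_force": force on the tool from outside, world axes, zero at the start; "ft_torque": the same for the moment, N m; "grip_width": finger opening in m; "grasp_force": force on a finger pad.
Only numpy, scipy, OpenCV 4.12 (cv2) and the standard library are available. Lean on these libraries where they do the work, as an engineer would, in place of code of your own. Each camera call takes 0.05 s, during which the arm holds its last target. There are 200 camera calls.

## Working session

There is one attempt and no reset: what is moved stays moved. The work goes in short steps, Python scripts to look and compute and a tool call to move; the robot and the scene stay as the last step left them, time stands still between calls to the robot, and variables do not carry over. Pictures are saved under pics/ and viewed, at most 10 in all, crops included, and the job is handed in when it is done.

Besides the shell and the picture viewer there is one more tool, called after "Call:" in YAML: its name, and indented under it one key for each argument. step_arm: Moves the arm, as the interface text tells. Scaled input: -1 to 1 covers 0.5 m each way for a shift and pi/4 rad each way for a turn. Its arguments: {"type":"object","properties":{"targets":{"type":"string"}},"required":["targets"]}

```bash
mkdir -p pics; python3 - <<'E'
from workcell import bot
import cv2
for n in ("top","side"):
    im=bot.camera(n); cv2.imwrite(f"pics/{n}0.png",im[:,:,::-1]); i=bot.camera_info(n); print(n,i)
o=bot.get_obs(); print(o)
E
```

```text
top {'vertical_fov': 42.893109731077296, 'cx': 317.8650744764365, 'cy': 240.7608025479183, 'pose': array([[ 1.72776406e-02,  9.91313378e-01, -1.30381251e-01,
         3.46459033e-01],
       [-9.99843150e-01,  1.76377732e-02,  1.60782275e-03,
        -7.43319078e-02],
       [ 3.89349113e-03,  1.30333021e-01,  9.91462629e-01,
         1.65003897e+00],
       [ 0.00000000e+00,  0.00000000e+00,  0.00000000e+00,
         1.00000000e+00]])}
side {'vertical_fov': 56.199817630856955, 'cx': 322.60976618736026, 'cy': 243.889862529336, 'pose': array([[-0.9898045 ,  0.09538355, -0.10577822,  0.3878292 ],
       [-0.14199806, -0.7187939 ,  0.68056732,  0.75165028],
       [-0.01111781,  0.6886489 ,  0.72500972,  1.06137564],
       [ 0.        ,  0.        ,  0.        ,  1.        ]])}
{'clock': 0.1, 'joint_pos': array([-1.23101223e+00,  2.41352280e-01,  3.89109766e-03,  1.33519749e+00,
        2.74632875e-05,  1.57080808e+00]), 'joint_vel': array([ 0.00020863, -0.00272572,  0.00206317,  0.00177184, -0.00189183,
        0.0006318 ]), 'tau': array([ 1.06787650e-04, -3.73138189e+01,  2.53009772e+01,  1.08590996e-02,
       -6.08016285e-05,  4.43740362e-06]), 'eef_pos': array([ 0.16646661, -0.4708928 ,  0.23050693]), 'tool_rot': array([ 9.85603593e-01,  1.69070075e-01, -1.43910762e-04, -9.20089745e-04]), 'ft_force': array([-0.33005939,  0.46220406,  0.71670236]), 'ft_torque': array([0.00277406, 0.01633066, 0.02419162]), 'grasp_force': 0.0, 'grip_width': 0.08523683447672757}
```

View pics/top0.png

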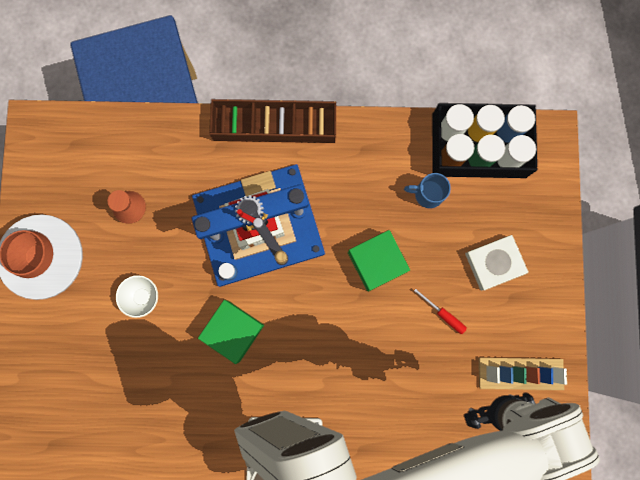

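View pics/side0.png

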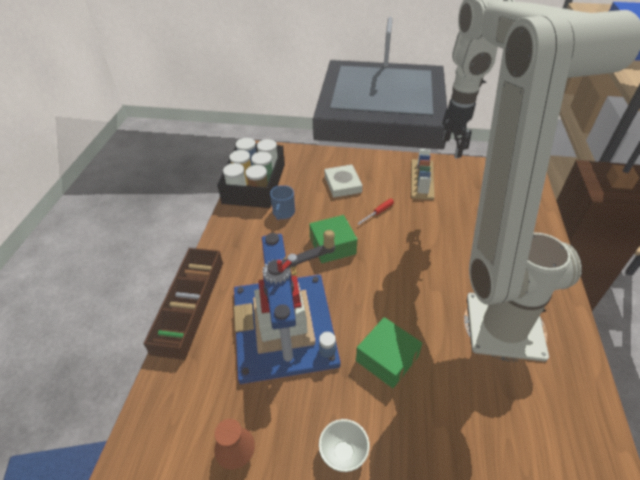

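The top view shows one press: wheel near (250,211), knob near (281,257), red lever near (258,222). The side view shows the knob near (329,240). Green blocks are look-alikes. Next I'll take an enlarged crop.

```bash
cat > h.py <<'E'
import numpy as np
from workcell import bot
def ray(n,u,v,info=None):
    i=info or bot.camera_info(n); f=240/np.tan(np.radians(i["vertical_fov"]/2)); T=i["pose"]
    d=T[:3,:3]@np.array([(u-i["cx"])/f,-(v-i["cy"])/f,-1]); return T[:3,3],d
def at(n,u,v,z,info=None):
    c,d=ray(n,u,v,info); return c+d*(z-c[2])/d[2]
def proj(n,p,info=None):
    i=info or bot.camera_info(n); f=240/np.tan(np.radians(i["vertical_fov"]/2)); T=i["pose"]
    q=T[:3,:3].T@(np.array(p)-T[:3,3]); return i["cx"]+f*q[0]/-q[2], i["cy"]-f*q[1]/-q[2]
E
python3 - <<'E'
import cv2
a=cv2.imread("pics/top0.png")[180:280,220:310]; a=cv2.resize(a,None,fx=6,fy=6,interpolation=cv2.INTER_CUBIC)
for k in range(0,100,10):
    cv2.line(a,(0,k*6),(8,k*6),(0,255,255),1);cv2.putText(a,str(180+k),(8,k*6+5),0,.4,(0,255,255))
    cv2.line(a,(k*6,0),(k*6,8),(0,255,255),1);cv2.putText(a,str(220+k),(k*6,20),0,.4,(0,255,255))
cv2.imwrite("pics/topc.png",a)
E
```

```text
(no output)
```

View pics/topc.png

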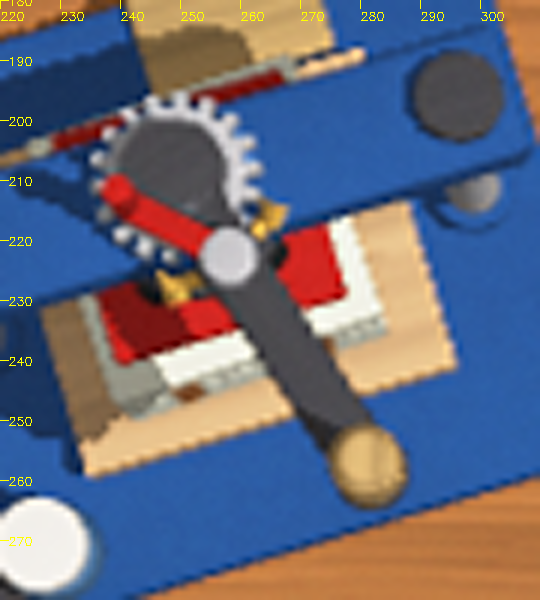

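The crop shows the knob top at about (281.5,257), lever pivot (258,222), tab top (239.5,211.5) and spindle cap (247.5,207).

```bash
python3 - <<'E'
from h import *
k=at("top",281.5,257,.304); p=at("top",258,222,.275); t=at("top",239.3,211,.296); s=at("top",247.5,207,.27)
# columns tops: crossbeam far edge line direction
c1=at("top",296,196,.235); 
print("k",k,"p",p,"t",t,"s",s)
d=(k-p)[:2]; print("kp",np.linalg.norm(d),"want .098",  "pt",np.linalg.norm((t-p)[:2]))
u=d/np.linalg.norm(d); S=k[:2]-.14*u; print("S",S,"P",k[:2]-.098*u)
print("c1",c1, c1[:2]-S, np.linalg.norm(c1[:2]-S))
# press -x direction: perpendicular to column dir (column at -y side?)
y=(c1[:2]-S); y/=np.linalg.norm(y); m=np.array([y[1],-y[0]]) ; m=m if m@u>0 else -m
print("press -x",m,"angle handle (cw+)",-np.arctan2(m[0]*u[1]-m[1]*u[0],m@u))
w=(t[:2]-(k[:2]-.098*u)); b=-u; print("sel (cw from line)",-np.arctan2(b[0]*w[1]-b[1]*w[0],b@w))
print(at("side",329,234,.306), at("top",227,267,.085))
E
```

```text
k [0.48578002 0.00335608 0.304     ] p [0.56796106 0.0605575  0.275     ] t [0.58886489 0.10127698 0.296     ] s [0.60316774 0.08616814 0.27      ]
kp 0.1001285461983825 want .098 pt 0.04577167816437289
S [0.60068577 0.08333525] P [0.56621404 0.0593415 ]
c1 [ 0.63808424 -0.0232266   0.235     ] [ 0.03739847 -0.10656185] 0.11293393589815372
press -x [-0.9435769  -0.33115348] angle handle (cw+) -0.2705385860408922
sel (cw from line) -0.46749382775735826
[0.48762702 0.00863061 0.306     ] [0.48017264 0.15523752 0.085     ]
```

Call:
step_arm:
  targets: "-1 0.2 0.4 0.3 0 0 0.344;-1 0.3 0.6 0.3 0 0 0.344;-1 0.4 0.8 0.3 0 0 0.344;-1 0.4 0.8 0.3 0 0 0.344;-1 0.4 0.8 0.3 0 0 0.344;-1 0.4 0.8 0.3 0 0 0.344;-1 0.4 0.8 0.3 0 0 0.344;-1 0.4 0.8 0.3 0 0 0.344;-1 0.4 0.8 0.3 0 0 0.344;-1 0.4 0.8 0.3 0 0 0.344"

```text
clock: 0.93
eef_pos: [0.3423, -0.1183, 0.3657]
tool_rot: [0.954, 0.3, -0.0, 0.0]
ft_force: [1.1, -0.5, 0.3]
grip_width: -0.0001
grasp_force: 0.0
```

Call:
step_arm:
  targets: "-1 0.4 0.42 -0.04 0 0 0;-1 0.4 0.42 -0.04 0 0 0;-1 0.4 0.42 -0.04 0 0 0;-1 0.4 0.42 -0.04 0 0 0;-1 0.4 0.42 -0.04 0 0 0;-1 0.4 0.42 -0.04 0 0 0;-1 0.4 0.42 -0.04 0 0 0;-1 0.4 0.42 -0.04 0 0 0;-1 0.4 0.42 -0.04 0 0 0;-1 0.4 0.42 -0.04 0 0 0"

```text
clock: 1.77
eef_pos: [0.5418, 0.0898, 0.3443]
tool_rot: [0.954, 0.301, -0.001, -0.0]
ft_force: [0.1, -0.5, 0.3]
grip_width: 0.0002
grasp_force: 0.0
```

```bash
python3 - <<'E'
from h import *; import cv2
i=bot.camera_info("wrist"); im=bot.camera("wrist"); np.save("w1.npy",i,allow_pickle=True)
cv2.imwrite("pics/w1.png",im[:,:,::-1]); o=bot.get_obs(); print(o["eef_pos"],o["tool_rot"],o["ft_force"])
for n,p in dict(knob=(.4858,.0034,.306),tab=(.5889,.1013,.296),S=(.6007,.0833,.26),piv=(.5662,.0593,.27)).items(): print(n,proj("wrist",p,i))
E
```

```text
[0.54162078 0.08923343 0.34518551] [ 9.53914925e-01  3.00076858e-01 -4.36792005e-04  6.40128913e-05] [ 0.03808468 -0.50123182  0.01779368]
knob (np.float64(391.89276091760075), np.float64(442.52335004815916))
tab (np.float64(359.65470384021705), np.float64(188.16479719033873))
S (np.float64(393.5867372972124), np.float64(175.87941064989104))
piv (np.float64(392.01443315816886), np.float64(254.13006604345478))
```

View pics/w1.png

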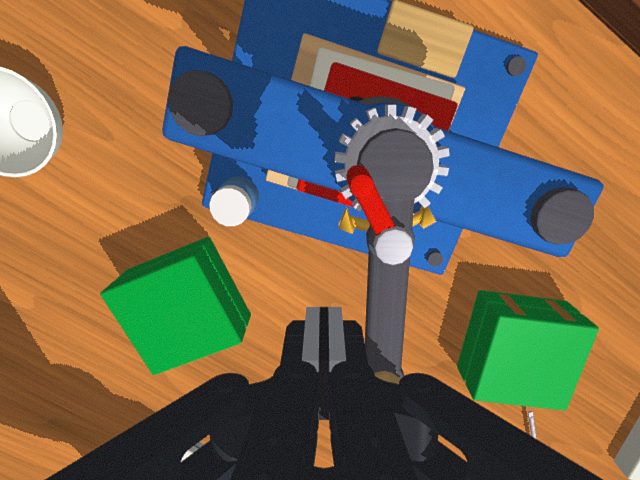

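The wrist view shows the tab top at (357,173), pivot cap (394,245) and handle head (396,163). The lever is still on the loosen side (left).

```bash
python3 - <<'E'
from h import *
i=np.load("w1.npy",allow_pickle=True).item()
print("tab",at("wrist",357,174,.296,i),"piv",at("wrist",394,245,.28,i),"S",at("wrist",396,163,.262,i))
print("c1",at("wrist",202,102,.235,i),"c2",at("wrist",561,212,.235,i))
E
```

```text
tab [0.59349607 0.10623848 0.296     ] piv [0.57297368 0.06524276 0.28      ] S [0.60700517 0.08701239 0.262     ]
c1 [0.56984753 0.19383265 0.235     ] c2 [ 0.64171071 -0.02250318  0.235     ]
```

Call:
step_arm:
  targets: "-1 0.057 0.09 0 0 0 0;-1 0.057 0.09 0 0 0 0;-1 0.057 0.09 -0.08 0 0 0;-1 0.057 0.09 -0.08 0 0 0;-1 0.057 0.09 -0.08 0 0 0"

```text
clock: 2.23
eef_pos: [0.5679, 0.1331, 0.3033]
tool_rot: [0.954, 0.3, -0.004, -0.0]
ft_force: [-0.5, 0.5, 1.4]
grip_width: -0.0001
grasp_force: 0.0
```

Call:
step_arm:
  targets: "-1 0 0 -0.03 0 0 0;-1 0 0 -0.06 0 0 0;-1 0 0 -0.06 0 0 0;-1 0 0 -0.06 0 0 0"

```text
clock: 2.57
eef_pos: [0.5721, 0.1342, 0.2787]
tool_rot: [0.954, 0.3, 0.003, 0.0]
ft_force: [-0.3, -0.2, 0.1]
grip_width: 0.0001
grasp_force: 0.0
```

Call:
step_arm:
  targets: "-1 0.01 -0.0145 0 0 0 0;-1 0.016 -0.023 0 0 0 0;-1 0.022 -0.032 0 0 0 0;-1 0.028 -0.0405 0 0 0 0;-1 0.034 -0.049 0 0 0 0;-1 0.04 -0.058 0 0 0 0;-1 0.04 -0.058 0 0 0 0"

```text
clock: 3.15
eef_pos: [0.5919, 0.1061, 0.276]
tool_rot: [0.954, 0.3, 0.001, -0.001]
ft_force: [-0.1, 2.8, 1.0]
grip_width: 0.0001
grasp_force: 1.0
```

Call:
step_arm:
  targets: "-1 0.006 -0.0085 0 0 0 0;-1 0.011 -0.016 0 0 0 0;-1 0.017 -0.025 0 0 0 0;-1 0.0205 -0.03 0 0 0 0;-1 0.023 -0.033 0 0 0 0;-1 0.023 -0.033 0 0 0 0"

```text
clock: 3.65
eef_pos: [0.6021, 0.0886, 0.2753]
tool_rot: [0.954, 0.3, -0.0, 0.0]
ft_force: [-1.4, 2.2, 0.8]
grip_width: 0.0001
grasp_force: 1.3
```

Call:
step_arm:
  targets: "-1 0.0023 -0.0033 0 0 0 0;-1 0.0023 -0.0033 0 0 0 0"

```text
clock: 3.82
eef_pos: [0.6028, 0.0873, 0.2752]
tool_rot: [0.954, 0.3, -0.001, 0.0]
ft_force: [-2.6, 2.5, 2.9]
grip_width: -0.0
grasp_force: 1.9
```

Call:
step_arm:
  targets: "-1 0.0023 -0.0033 0 0 0 0;-1 0.0023 -0.0033 0 0 0 0"

```text
clock: 3.98
eef_pos: [0.6036, 0.0857, 0.275]
tool_rot: [0.954, 0.3, -0.001, -0.0]
ft_force: [-3.8, 1.5, 2.6]
grip_width: -0.0
grasp_force: 2.2
```

Call:
step_arm:
  targets: "-1 0.0023 -0.0033 0 0 0 0;-1 0.0023 -0.0033 0 0 0 0"

```text
clock: 4.15
eef_pos: [0.6043, 0.0841, 0.2749]
tool_rot: [0.954, 0.3, -0.002, -0.0]
ft_force: [-5.2, 3.4, 2.7]
grip_width: 0.0003
grasp_force: 2.6
```

Call:
step_arm:
  targets: "-1 0.0023 -0.0033 0 0 0 0;-1 0.0023 -0.0033 0 0 0 0"

```text
clock: 4.32
eef_pos: [0.6048, 0.083, 0.2748]
tool_rot: [0.954, 0.3, -0.002, -0.001]
ft_force: [-8.3, 3.7, 2.7]
grip_width: 0.0001
grasp_force: 3.8
```

```bash
python3 - <<'E'
from h import *; import cv2
im=bot.camera("wrist"); tp=bot.camera("top")
a=cv2.resize(im[80:400,200:520],(400,400)); b=cv2.resize(tp[170:280,220:330],(400,400),interpolation=cv2.INTER_CUBIC)
cv2.imwrite("pics/w2.png",np.hstack([a,b])[:,:,::-1]); o=bot.get_obs(); print(o["eef_pos"],o["ft_force"])
E
```

```text
[0.60477902 0.08300229 0.27481781] [-7.48649364  3.3334853   3.70057983]
```

View pics/w2.png

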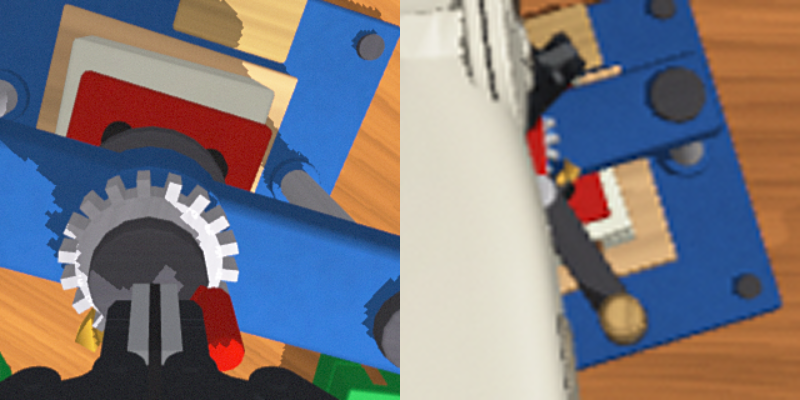

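Call:
step_arm:
  targets: "-1 0.0023 -0.0033 0 0 0 0;-1 0.0023 -0.0033 0 0 0 0"

```text
clock: 4.58
eef_pos: [0.6049, 0.0828, 0.2748]
tool_rot: [0.954, 0.301, -0.003, -0.003]
ft_force: [-9.8, 7.6, 4.7]
grip_width: 0.0
grasp_force: 5.9
```

Call:
step_arm:
  targets: "-1 -0.02 0.03 0 0 0 0;-1 -0.04 0.06 0.05 0 0 0;-1 -0.05 0.07 0.15 0 0 0;0.2 -0.1 0.07 0.17 0 0 0;0.2 -0.18 0 0.17 0 0 0;0.2 -0.24 -0.08 0.17 0 0 0;0.2 -0.24 -0.16 0.17 0 0 0;0.2 -0.24 -0.16 0.17 0 0 0;0.2 -0.24 -0.16 0.17 0 0 0;0.2 -0.24 -0.16 0.17 0 0 0"

```text
clock: 5.42
eef_pos: [0.4881, -0.0004, 0.3603]
tool_rot: [0.954, 0.299, 0.0, 0.001]
ft_force: [1.0, 0.1, -0.7]
grip_width: 0.0512
grasp_force: 0.0
```

```bash
python3 - <<'E'
from h import *; import cv2
i=bot.camera_info("wrist"); im=bot.camera("wrist"); np.save("w3.npy",i,allow_pickle=True)
cv2.imwrite("pics/w3.png",im[:,:,::-1]); o=bot.get_obs(); print(o["clock"],o["eef_pos"],o["ft_force"],o["grip_width"])
E
```

```text
5.4667 [4.88353448e-01 4.55417244e-04 3.60015197e-01] [ 0.37375912 -0.48496661 -0.0242294 ] 0.05136455619758401
```

View pics/w3.png

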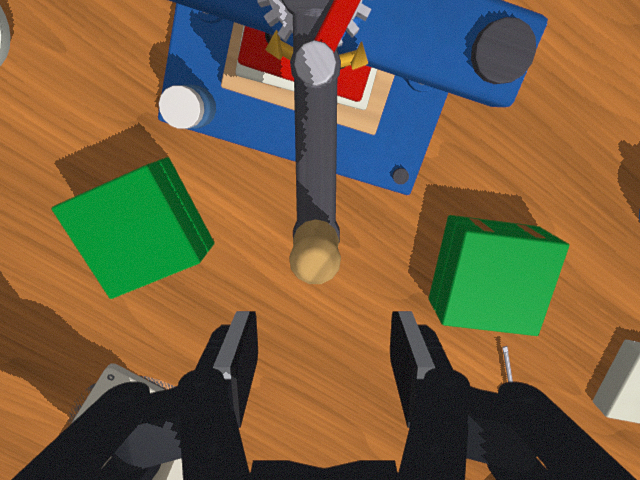

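The lever now lies to the right (about (340,20)), its tightening side, and the arm met a firm stop. The knob top is at (315,262).

```bash
python3 - <<'E'
from h import *
i=np.load("w3.npy",allow_pickle=True).item()
k=at("wrist",315,262,.306,i); print(k, at("wrist",317,63,.28,i), at("wrist",505,49,.235,i))
d=k[:2]-[.604,.085]; print(np.hypot(*d),np.degrees(np.arctan2(d[1],d[0]))+360)
print(i["pose"][:3,3]-bot.get_obs()["eef_pos"], i["pose"][:3,2])
E
```

```text
[0.49093657 0.00580191 0.306     ] [0.5699469  0.05931039 0.28      ] [ 0.64179191 -0.02477765  0.235     ]
0.13804230037987456 215.01027436431474
[0.06940129 0.04669574 0.14266399] [0.2678857  0.18714476 0.94510004]
```

Call:
step_arm:
  targets: "0.2 0.003 0.009 -0.08 0 0 0;0.2 0.003 0.009 -0.14 0 0 0;0.2 0.003 0.009 -0.18 0 0 0;0.2 0.003 0.009 -0.18 0 0 0"

```text
clock: 5.8
eef_pos: [0.4872, 0.0065, 0.2649]
tool_rot: [0.954, 0.301, -0.005, -0.001]
ft_force: [-0.1, 0.2, -1.1]
grip_width: 0.0514
grasp_force: 0.0
```

Call:
step_arm:
  targets: "-1 0 0 0 0 0 0;-1 0 0 0 0 0 0;-1 0 0 0 0 0 0;-1 0 0 0 0 0 0;-1 0 0 0 0 0 0;-1 0 0 0 0 0 0"

```text
clock: 6.3
eef_pos: [0.4906, 0.006, 0.2716]
tool_rot: [0.954, 0.3, 0.002, 0.0]
ft_force: [1.1, 2.9, 2.6]
grip_width: 0.0258
grasp_force: 59.2
```

```bash
cat > t.py <<'E'
from h import *; import sys
S=np.array([.605,.085]); A0=np.radians(198.4); R=.14
def P(a): f=A0-a; return S+R*np.array([np.cos(f),np.sin(f)])
def st():
    o=bot.get_obs(); d=o["eef_pos"][:2]-S; f=np.arctan2(d[1],d[0]); a=(A0-f+np.pi)%(2*np.pi)-np.pi
    r=d/np.linalg.norm(d); t=np.array([r[1],-r[0]])  # clockwise tangent
    F=o["ft_force"][:2]; print("t %.2f a %.3f r %.4f z %.4f Ftan %.2f Frad %.2f"%(o["clock"],a,np.linalg.norm(d),o["eef_pos"][2],-F@t,F@r)); return a
def rows(a0,a1,n):
    for a in np.linspace(a0,a1,n+1)[1:]: d=(P(a)-P(a0))/.5; print("-1 %.3f %.3f 0 0 0 0;"%tuple(d),end="")
    print()
E
python3 - <<'E'
from t import *
a=st(); rows(-.28,.05,10); rows(.05,.35,10); rows(.35,.6,9)
E
```

```text
t 6.30 a -0.283 r 0.1390 z 0.2716 Ftan -1.74 Frad -2.54
-1 -0.005 0.008 0 0 0 0;-1 -0.010 0.016 0 0 0 0;-1 -0.015 0.024 0 0 0 0;-1 -0.019 0.032 0 0 0 0;-1 -0.023 0.040 0 0 0 0;-1 -0.027 0.049 0 0 0 0;-1 -0.030 0.057 0 0 0 0;-1 -0.033 0.066 0 0 0 0;-1 -0.036 0.075 0 0 0 0;-1 -0.039 0.083 0 0 0 0;
-1 -0.002 0.008 0 0 0 0;-1 -0.004 0.016 0 0 0 0;-1 -0.006 0.025 0 0 0 0;-1 -0.007 0.033 0 0 0 0;-1 -0.008 0.041 0 0 0 0;-1 -0.009 0.050 0 0 0 0;-1 -0.010 0.058 0 0 0 0;-1 -0.010 0.066 0 0 0 0;-1 -0.010 0.075 0 0 0 0;-1 -0.010 0.083 0 0 0 0;
-1 0.000 0.008 0 0 0 0;-1 0.001 0.016 0 0 0 0;-1 0.002 0.023 0 0 0 0;-1 0.003 0.031 0 0 0 0;-1 0.004 0.039 0 0 0 0;-1 0.005 0.046 0 0 0 0;-1 0.007 0.054 0 0 0 0;-1 0.009 0.061 0 0 0 0;-1 0.011 0.069 0 0 0 0;
```

Call:
step_arm:
  targets: "-1 -0.005 0.008 0 0 0 0;-1 -0.01 0.016 0 0 0 0;-1 -0.015 0.024 0 0 0 0;-1 -0.019 0.032 0 0 0 0;-1 -0.023 0.04 0 0 0 0;-1 -0.027 0.049 0 0 0 0;-1 -0.03 0.057 0 0 0 0;-1 -0.033 0.066 0 0 0 0;-1 -0.036 0.075 0 0 0 0;-1 -0.039 0.083 0 0 0 0"

```text
clock: 7.13
eef_pos: [0.4716, 0.0447, 0.2716]
tool_rot: [0.954, 0.299, 0.002, 0.004]
ft_force: [5.4, -7.5, 5.1]
grip_width: 0.0257
grasp_force: 60.0
```

```bash
python3 -c "from t import *;st()"
```

```text
t 7.13 a 0.028 r 0.1394 z 0.2716 Ftan 8.78 Frad -3.00
```

Call:
step_arm:
  targets: "-1 -0.002 0.008 0 0 0 0;-1 -0.004 0.016 0 0 0 0;-1 -0.006 0.025 0 0 0 0;-1 -0.007 0.033 0 0 0 0;-1 -0.008 0.041 0 0 0 0;-1 -0.009 0.05 0 0 0 0;-1 -0.01 0.058 0 0 0 0;-1 -0.01 0.066 0 0 0 0;-1 -0.01 0.075 0 0 0 0;-1 -0.01 0.083 0 0 0 0"

```text
clock: 7.97
eef_pos: [0.4653, 0.0857, 0.2715]
tool_rot: [0.954, 0.299, 0.0, 0.004]
ft_force: [1.3, -9.8, 7.0]
grip_width: 0.0255
grasp_force: 60.2
```

```bash
python3 -c "from t import *;st()"
```

```text
t 7.97 a 0.326 r 0.1397 z 0.2715 Ftan 9.76 Frad -1.40
```

Call:
step_arm:
  targets: "-1 0 0.008 0 0 0 0;-1 0.001 0.016 0 0 0 0;-1 0.002 0.023 0 0 0 0;-1 0.003 0.031 0 0 0 0;-1 0.004 0.039 0 0 0 0;-1 0.005 0.046 0 0 0 0;-1 0.007 0.054 0 0 0 0;-1 0.009 0.061 0 0 0 0;-1 0.011 0.069 0 0 0 0;-1 0.011 0.069 0 0 0 0"

```text
clock: 8.8
eef_pos: [0.4697, 0.121, 0.2715]
tool_rot: [0.954, 0.3, -0.001, 0.003]
ft_force: [-1.8, -6.2, 10.0]
grip_width: 0.0254
grasp_force: 60.2
```

```bash
python3 -c "
from t import *;st();rows(.6,.2,10);rows(.2,-.2,10);rows(-.2,-.6,10);print();rows(-.6,-.2,10);rows(-.2,.1,10)"
```

```text
t 8.80 a 0.581 r 0.1400 z 0.2715 Ftan 6.48 Frad 0.10
-1 -0.003 -0.011 0 0 0 0;-1 -0.005 -0.022 0 0 0 0;-1 -0.007 -0.033 0 0 0 0;-1 -0.009 -0.044 0 0 0 0;-1 -0.010 -0.055 0 0 0 0;-1 -0.011 -0.066 0 0 0 0;-1 -0.011 -0.077 0 0 0 0;-1 -0.011 -0.089 0 0 0 0;-1 -0.010 -0.100 0 0 0 0;-1 -0.009 -0.111 0 0 0 0;
-1 0.002 -0.011 0 0 0 0;-1 0.004 -0.022 0 0 0 0;-1 0.006 -0.033 0 0 0 0;-1 0.009 -0.044 0 0 0 0;-1 0.012 -0.055 0 0 0 0;-1 0.016 -0.065 0 0 0 0;-1 0.020 -0.075 0 0 0 0;-1 0.025 -0.086 0 0 0 0;-1 0.030 -0.096 0 0 0 0;-1 0.035 -0.106 0 0 0 0;
-1 0.006 -0.010 0 0 0 0;-1 0.012 -0.019 0 0 0 0;-1 0.018 -0.028 0 0 0 0;-1 0.025 -0.037 0 0 0 0;-1 0.033 -0.045 0 0 0 0;-1 0.040 -0.054 0 0 0 0;-1 0.048 -0.062 0 0 0 0;-1 0.056 -0.069 0 0 0 0;-1 0.065 -0.077 0 0 0 0;-1 0.073 -0.084 0 0 0 0;

-1 -0.009 0.007 0 0 0 0;-1 -0.017 0.014 0 0 0 0;-1 -0.025 0.022 0 0 0 0;-1 -0.033 0.030 0 0 0 0;-1 -0.041 0.038 0 0 0 0;-1 -0.048 0.047 0 0 0 0;-1 -0.055 0.055 0 0 0 0;-1 -0.062 0.065 0 0 0 0;-1 -0.068 0.074 0 0 0 0;-1 -0.073 0.084 0 0 0 0;
-1 -0.004 0.007 0 0 0 0;-1 -0.008 0.015 0 0 0 0;-1 -0.012 0.022 0 0 0 0;-1 -0.015 0.030 0 0 0 0;-1 -0.018 0.038 0 0 0 0;-1 -0.021 0.046 0 0 0 0;-1 -0.024 0.054 0 0 0 0;-1 -0.026 0.062 0 0 0 0;-1 -0.028 0.070 0 0 0 0;-1 -0.030 0.078 0 0 0 0;
```

Call:
step_arm:
  targets: "-1 -0.003 -0.011 0.001 0 0 0;-1 -0.005 -0.022 0.002 0 0 0;-1 -0.007 -0.033 0.002 0 0 0;-1 -0.009 -0.044 0.002 0 0 0;-1 -0.01 -0.055 0.002 0 0 0;-1 -0.011 -0.066 0.002 0 0 0;-1 -0.011 -0.077 0.002 0 0 0;-1 -0.011 -0.089 0.002 0 0 0;-1 -0.01 -0.1 0.002 0 0 0;-1 -0.009 -0.111 0.002 0 0 0"

```text
clock: 9.63
eef_pos: [0.4667, 0.067, 0.2716]
tool_rot: [0.954, 0.3, 0.001, 0.0]
ft_force: [3.4, 2.6, 5.2]
grip_width: 0.0257
grasp_force: 59.8
```

Call:
step_arm:
  targets: "-1 0.002 -0.011 0 0 0 0;-1 0.004 -0.022 0 0 0 0;-1 0.006 -0.033 0 0 0 0;-1 0.009 -0.044 0 0 0 0;-1 0.012 -0.055 0 0 0 0;-1 0.016 -0.065 0 0 0 0;-1 0.02 -0.075 0 0 0 0;-1 0.025 -0.086 0 0 0 0;-1 0.03 -0.096 0 0 0 0;-1 0.035 -0.106 0 0 0 0"

```text
clock: 10.47
eef_pos: [0.4847, 0.015, 0.2716]
tool_rot: [0.954, 0.3, 0.002, -0.001]
ft_force: [4.8, 5.1, 4.3]
grip_width: 0.0254
grasp_force: 59.8
```

Call:
step_arm:
  targets: "-1 0.006 -0.01 0 0 0 0;-1 0.012 -0.019 0 0 0 0;-1 0.018 -0.028 0 0 0 0;-1 0.025 -0.037 0 0 0 0;-1 0.033 -0.045 0 0 0 0;-1 0.04 -0.054 0 0 0 0;-1 0.048 -0.062 0 0 0 0;-1 0.056 -0.069 0 0 0 0;-1 0.065 -0.077 0 0 0 0;-1 0.073 -0.084 0 0 0 0"

```text
clock: 11.3
eef_pos: [0.521, -0.0256, 0.2716]
tool_rot: [0.954, 0.301, 0.002, -0.002]
ft_force: [3.4, 8.6, 5.7]
grip_width: 0.0253
grasp_force: 60.0
```

```bash
python3 -c "from t import *;st()"
```

```text
t 11.30 a -0.600 r 0.1389 z 0.2716 Ftan -2.48 Frad -8.95
```

```bash
sed -i 's/S=np.array.*;/S=np.array([.6055,.087]);/' t.py; python3 - <<'E'
from t import *
a=st()
o=np.array([.605,.085])+.14*np.array([np.cos(A0+.6),np.sin(A0+.6)]); print((P(-.6)-o)/.5)
c=(P(-.6)-o)/.5
for a in np.linspace(-.6,-.33,8)[1:]: d=(P(a)-o)/.5; print("-1 %.3f %.3f 0 0 0 0;"%tuple(d),end="")
print()
a=-.33
while a<.6: print("%.2f"%a,end=" "); rows(a,a+.09,3); a+=.09
E
```

```text
Traceback (most recent call last):
  File "t.py", line 5, in st
    o=bot.get_obs(); d=o["eef_pos"][:2]-S; f=np.arctan2(d[1],d[0]); a=(A0-f+np.pi)%(2*np.pi)-np.pi
                                                                       ^^
NameError: name 'A0' is not defined
```

```bash
sed -i 's/^S=np.array.*/S=np.array([.6055,.087]); A0=np.radians(198.4); R=.14/' t.py; python3 - <<'E'
from t import *
a=st()
o=np.array([.605,.085])+.14*np.array([np.cos(A0+.6),np.sin(A0+.6)])
for a in np.linspace(-.6,-.33,8)[1:]: d=(P(a)-o)/.5; print("-1 %.3f %.3f 0 0 0 0;"%tuple(d),end="")
print()
a=-.33
while a<.55: print("%.2f"%a,end=" "); rows(a,a+.09,3); a+=.09
E
```

```text
t 11.30 a -0.606 r 0.1408 z 0.2716 Ftan -2.43 Frad -8.96
-1 -0.007 0.011 0 0 0 0;-1 -0.016 0.018 0 0 0 0;-1 -0.024 0.025 0 0 0 0;-1 -0.031 0.033 0 0 0 0;-1 -0.039 0.041 0 0 0 0;-1 -0.046 0.049 0 0 0 0;-1 -0.052 0.057 0 0 0 0;
-0.33 -1 -0.005 0.007 0 0 0 0;-1 -0.010 0.014 0 0 0 0;-1 -0.014 0.021 0 0 0 0;
-0.24 -1 -0.004 0.007 0 0 0 0;-1 -0.009 0.014 0 0 0 0;-1 -0.012 0.022 0 0 0 0;
-0.15 -1 -0.004 0.008 0 0 0 0;-1 -0.007 0.015 0 0 0 0;-1 -0.010 0.023 0 0 0 0;
-0.06 -1 -0.003 0.008 0 0 0 0;-1 -0.006 0.016 0 0 0 0;-1 -0.008 0.024 0 0 0 0;
0.03 -1 -0.002 0.008 0 0 0 0;-1 -0.004 0.016 0 0 0 0;-1 -0.006 0.024 0 0 0 0;
0.12 -1 -0.002 0.008 0 0 0 0;-1 -0.003 0.017 0 0 0 0;-1 -0.004 0.025 0 0 0 0;
0.21 -1 -0.001 0.008 0 0 0 0;-1 -0.001 0.017 0 0 0 0;-1 -0.002 0.025 0 0 0 0;
0.30 -1 -0.000 0.008 0 0 0 0;-1 0.000 0.017 0 0 0 0;-1 0.001 0.025 0 0 0 0;
0.39 -1 0.001 0.008 0 0 0 0;-1 0.002 0.017 0 0 0 0;-1 0.003 0.025 0 0 0 0;
0.48 -1 0.001 0.008 0 0 0 0;-1 0.003 0.016 0 0 0 0;-1 0.005 0.025 0 0 0 0;
```

Call:
step_arm:
  targets: "-1 -0.007 0.011 0 0 0 0;-1 -0.016 0.018 0 0 0 0;-1 -0.024 0.025 0 0 0 0;-1 -0.031 0.033 0 0 0 0;-1 -0.039 0.041 0 0 0 0;-1 -0.046 0.049 0 0 0 0;-1 -0.052 0.057 0 0 0 0"

```text
clock: 11.88
eef_pos: [0.4961, -0.0014, 0.2716]
tool_rot: [0.954, 0.299, 0.002, 0.003]
ft_force: [7.8, -4.1, 3.7]
grip_width: 0.0258
grasp_force: 59.8
```

Call:
step_arm:
  targets: "-1 -0.005 0.007 0 0 0 0;-1 -0.01 0.014 0 0 0 0;-1 -0.014 0.021 0 0 0 0"

```text
clock: 12.13
eef_pos: [0.4888, 0.0087, 0.2716]
tool_rot: [0.954, 0.299, 0.001, 0.003]
ft_force: [7.2, -6.6, 2.8]
grip_width: 0.0255
grasp_force: 59.9
```

```bash
python3 -c "from t import *;st()"
```

```text
t 12.13 a -0.270 r 0.1406 z 0.2716 Ftan 9.45 Frad -2.29
```

Call:
step_arm:
  targets: "-1 -0.004 0.007 0 0 0 0;-1 -0.009 0.014 0 0 0 0;-1 -0.012 0.022 0 0 0 0"

```text
clock: 12.38
eef_pos: [0.4824, 0.0193, 0.2716]
tool_rot: [0.954, 0.299, 0.001, 0.004]
ft_force: [4.8, -7.7, 4.5]
grip_width: 0.0255
grasp_force: 60.0
```

```bash
python3 -c "from t import *;st()"
```

```text
t 12.38 a -0.182 r 0.1405 z 0.2716 Ftan 9.09 Frad -0.54
```

Call:
step_arm:
  targets: "-1 -0.004 0.008 0 0 0 0;-1 -0.007 0.015 0 0 0 0;-1 -0.01 0.023 0 0 0 0"

```text
clock: 12.63
eef_pos: [0.4769, 0.0305, 0.2716]
tool_rot: [0.954, 0.299, -0.0, 0.004]
ft_force: [3.3, -8.0, 6.0]
grip_width: 0.0257
grasp_force: 60.1
```

```bash
python3 -c "from t import *;st()"
```

```text
t 12.63 a -0.093 r 0.1405 z 0.2716 Ftan 8.65 Frad 0.21
```

Call:
step_arm:
  targets: "-1 -0.003 0.008 0 0 0 0;-1 -0.006 0.016 0 0 0 0;-1 -0.008 0.024 0 0 0 0"

```text
clock: 12.88
eef_pos: [0.4724, 0.0424, 0.2715]
tool_rot: [0.954, 0.299, -0.001, 0.004]
ft_force: [2.4, -9.3, 6.8]
grip_width: 0.0258
grasp_force: 60.1
```

Call:
step_arm:
  targets: "-1 -0.002 0.008 0 0 0 0;-1 -0.004 0.016 0 0 0 0;-1 -0.006 0.024 0 0 0 0"

```text
clock: 13.13
eef_pos: [0.469, 0.0542, 0.2716]
tool_rot: [0.954, 0.299, -0.001, 0.004]
ft_force: [2.3, -9.3, 6.6]
grip_width: 0.0258
grasp_force: 60.2
```

Call:
step_arm:
  targets: "-1 -0.002 0.008 0 0 0 0;-1 -0.003 0.017 0 0 0 0;-1 -0.004 0.025 0 0 0 0"

```text
clock: 13.38
eef_pos: [0.4667, 0.0667, 0.2716]
tool_rot: [0.954, 0.299, -0.001, 0.004]
ft_force: [0.3, -9.8, 8.4]
grip_width: 0.0259
grasp_force: 60.2
```

Ftan is about 9.8 N, so still free travel.

Call:
step_arm:
  targets: "-1 -0.001 0.008 0 0 0 0;-1 -0.001 0.017 0 0 0 0;-1 -0.002 0.025 0 0 0 0"

```text
clock: 13.63
eef_pos: [0.4655, 0.0791, 0.2715]
tool_rot: [0.954, 0.299, -0.002, 0.004]
ft_force: [0.7, -9.2, 8.5]
grip_width: 0.0255
grasp_force: 60.3
```

Call:
step_arm:
  targets: "-1 0 0.008 0 0 0 0;-1 0 0.017 0 0 0 0;-1 0.001 0.025 0 0 0 0"

```text
clock: 13.88
eef_pos: [0.4654, 0.0916, 0.2715]
tool_rot: [0.954, 0.299, -0.002, 0.004]
ft_force: [-1.6, -8.9, 10.0]
grip_width: 0.0257
grasp_force: 60.3
```

Call:
step_arm:
  targets: "-1 0.001 0.008 0 0 0 0;-1 0.002 0.017 0 0 0 0;-1 0.003 0.025 0 0 0 0"

```text
clock: 14.13
eef_pos: [0.4664, 0.1041, 0.2715]
tool_rot: [0.954, 0.299, -0.002, 0.003]
ft_force: [-2.6, -8.1, 10.6]
grip_width: 0.0255
grasp_force: 60.3
```

Call:
step_arm:
  targets: "-1 0.001 0.008 0 0 0 0;-1 0.003 0.016 0 0 0 0;-1 0.005 0.025 0 0 0 0"

```text
clock: 14.38
eef_pos: [0.4686, 0.1166, 0.2715]
tool_rot: [0.954, 0.299, -0.003, 0.003]
ft_force: [-4.3, -7.5, 11.0]
grip_width: 0.0255
grasp_force: 60.4
```

```bash
python3 - <<'E'
from t import *; import cv2
st()
im=bot.camera("side"); a=cv2.resize(im[220:390,220:350],None,fx=3.4,fy=3.4,interpolation=cv2.INTER_CUBIC); cv2.imwrite("pics/s2.png",a[:,:,::-1])
rows(.57,.17,10);rows(.17,-.23,10);rows(-.23,-.6,10)
E
```

```text
t 14.38 a 0.534 r 0.1400 z 0.2715 Ftan 8.21 Frad 2.63
-1 -0.003 -0.011 0 0 0 0;-1 -0.005 -0.022 0 0 0 0;-1 -0.006 -0.033 0 0 0 0;-1 -0.008 -0.044 0 0 0 0;-1 -0.008 -0.055 0 0 0 0;-1 -0.009 -0.066 0 0 0 0;-1 -0.008 -0.078 0 0 0 0;-1 -0.008 -0.089 0 0 0 0;-1 -0.007 -0.100 0 0 0 0;-1 -0.005 -0.111 0 0 0 0;
-1 0.002 -0.011 0 0 0 0;-1 0.004 -0.022 0 0 0 0;-1 0.007 -0.033 0 0 0 0;-1 0.010 -0.044 0 0 0 0;-1 0.014 -0.054 0 0 0 0;-1 0.018 -0.065 0 0 0 0;-1 0.022 -0.075 0 0 0 0;-1 0.027 -0.085 0 0 0 0;-1 0.033 -0.095 0 0 0 0;-1 0.038 -0.104 0 0 0 0;
-1 0.006 -0.009 0 0 0 0;-1 0.011 -0.017 0 0 0 0;-1 0.018 -0.026 0 0 0 0;-1 0.024 -0.034 0 0 0 0;-1 0.031 -0.041 0 0 0 0;-1 0.038 -0.049 0 0 0 0;-1 0.046 -0.056 0 0 0 0;-1 0.053 -0.063 0 0 0 0;-1 0.061 -0.070 0 0 0 0;-1 0.069 -0.076 0 0 0 0;
```

View pics/s2.png

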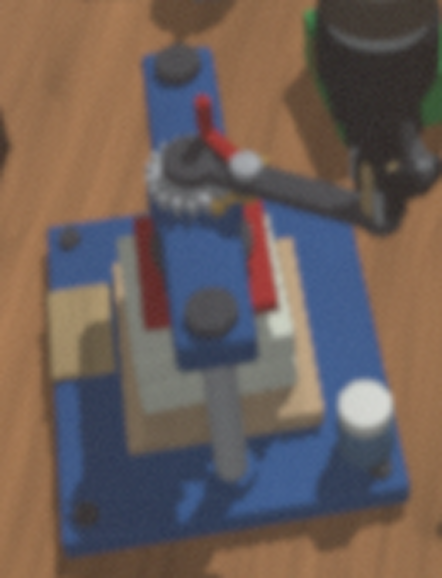

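The side view shows the lever on the tightening side (crop (205,110)), the handle swung over and the mould undisturbed. I'll swing back for another stroke.

Call:
step_arm:
  targets: "-1 -0.003 -0.011 0.001 0 0 0;-1 -0.005 -0.022 0.002 0 0 0;-1 -0.006 -0.033 0.002 0 0 0;-1 -0.008 -0.044 0.002 0 0 0;-1 -0.008 -0.055 0.002 0 0 0;-1 -0.009 -0.066 0.002 0 0 0;-1 -0.008 -0.078 0.002 0 0 0;-1 -0.008 -0.089 0.002 0 0 0;-1 -0.007 -0.1 0.002 0 0 0;-1 -0.005 -0.111 0.002 0 0 0"

```text
clock: 15.27
eef_pos: [0.4672, 0.0642, 0.2717]
tool_rot: [0.954, 0.3, -0.001, -0.0]
ft_force: [-2.9, 0.4, 0.7]
grip_width: 0.0258
grasp_force: 59.7
```

Call:
step_arm:
  targets: "-1 0.002 -0.011 0 0 0 0;-1 0.004 -0.022 0 0 0 0;-1 0.007 -0.033 0 0 0 0;-1 0.01 -0.044 0 0 0 0;-1 0.014 -0.054 0 0 0 0;-1 0.018 -0.065 0 0 0 0;-1 0.022 -0.075 0 0 0 0;-1 0.027 -0.085 0 0 0 0;-1 0.033 -0.095 0 0 0 0;-1 0.038 -0.104 0 0 0 0"

```text
clock: 16.1
eef_pos: [0.4867, 0.0121, 0.2717]
tool_rot: [0.954, 0.3, -0.001, 0.0]
ft_force: [-5.0, -1.1, -2.5]
grip_width: 0.0254
grasp_force: 59.6
```

Call:
step_arm:
  targets: "-1 0.006 -0.009 0 0 0 0;-1 0.011 -0.017 0 0 0 0;-1 0.018 -0.026 0 0 0 0;-1 0.024 -0.034 0 0 0 0;-1 0.031 -0.041 0 0 0 0;-1 0.038 -0.049 0 0 0 0;-1 0.046 -0.056 0 0 0 0;-1 0.053 -0.063 0 0 0 0;-1 0.061 -0.07 0 0 0 0;-1 0.069 -0.076 0 0 0 0"

```text
clock: 16.93
eef_pos: [0.5216, -0.0258, 0.2718]
tool_rot: [0.954, 0.3, -0.001, 0.0]
ft_force: [-4.4, -1.9, -4.9]
grip_width: 0.0258
grasp_force: 59.3
```

```bash
python3 - <<'E'
from t import *
st(); rows(-.6,-.42,5)
a=-.42
while a<-.3: print("%.2f"%a,end=" "); rows(a,a+.09,3); a+=.09
E
```

```text
t 16.93 a -0.610 r 0.1405 z 0.2718 Ftan -2.42 Frad 4.10
-1 -0.008 0.006 0 0 0 0;-1 -0.016 0.013 0 0 0 0;-1 -0.023 0.020 0 0 0 0;-1 -0.030 0.027 0 0 0 0;-1 -0.037 0.034 0 0 0 0;
-0.42 -1 -0.006 0.006 0 0 0 0;-1 -0.011 0.013 0 0 0 0;-1 -0.016 0.019 0 0 0 0;
-0.33 -1 -0.005 0.007 0 0 0 0;-1 -0.010 0.014 0 0 0 0;-1 -0.014 0.021 0 0 0 0;
```

Call:
step_arm:
  targets: "-1 -0.008 0.006 0 0 0 0;-1 -0.016 0.013 0 0 0 0;-1 -0.023 0.02 0 0 0 0;-1 -0.03 0.027 0 0 0 0;-1 -0.037 0.034 0 0 0 0"

```text
clock: 17.35
eef_pos: [0.5051, -0.0112, 0.2718]
tool_rot: [0.954, 0.299, 0.001, 0.004]
ft_force: [1.9, -11.1, -9.4]
grip_width: 0.0257
grasp_force: 59.5
```

```bash
python3 -c "from t import *;st()"
```

```text
t 17.35 a -0.453 r 0.1405 z 0.2718 Ftan 9.27 Frad 6.42
```

Call:
step_arm:
  targets: "-1 -0.006 0.006 0 0 0 0;-1 -0.011 0.013 0 0 0 0;-1 -0.016 0.019 0 0 0 0"

```text
clock: 17.6
eef_pos: [0.4967, -0.0017, 0.2718]
tool_rot: [0.954, 0.299, 0.0, 0.004]
ft_force: [-0.1, -10.4, -8.1]
grip_width: 0.0258
grasp_force: 59.5
```

```bash
python3 -c "from t import *;st()"
```

```text
t 17.60 a -0.363 r 0.1404 z 0.2718 Ftan 7.98 Frad 6.66
```

Call:
step_arm:
  targets: "-1 -0.005 0.007 0 0 0 0;-1 -0.01 0.014 0 0 0 0;-1 -0.014 0.021 0 0 0 0"

```text
clock: 17.85
eef_pos: [0.489, 0.0086, 0.2718]
tool_rot: [0.954, 0.299, -0.001, 0.004]
ft_force: [-1.6, -12.3, -7.3]
grip_width: 0.0258
grasp_force: 59.5
```

```bash
python3 -c "from t import *;st()"
```

```text
t 17.85 a -0.271 r 0.1404 z 0.2718 Ftan 9.28 Frad 8.20
```

Call:
step_arm:
  targets: "-1 -0.004 0.007 0 0 0 0;-1 -0.009 0.014 0 0 0 0;-1 -0.012 0.022 0 0 0 0"

```text
clock: 18.1
eef_pos: [0.4825, 0.0196, 0.2718]
tool_rot: [0.954, 0.299, -0.001, 0.004]
ft_force: [-3.0, -12.5, -5.3]
grip_width: 0.0256
grasp_force: 59.7
```

```bash
python3 -c "from t import *;st()"
```

```text
t 18.10 a -0.180 r 0.1403 z 0.2718 Ftan 9.55 Frad 8.65
```

Call:
step_arm:
  targets: "-1 -0.005 0.007 0 0 0 0;-1 -0.008 0.015 0 0 0 0;-1 -0.011 0.023 0 0 0 0"

```text
clock: 18.35
eef_pos: [0.4767, 0.0313, 0.2718]
tool_rot: [0.954, 0.299, -0.001, 0.003]
ft_force: [-3.7, -11.7, -5.8]
grip_width: 0.0257
grasp_force: 59.7
```

```bash
python3 -c "from t import *;st()"
```

```text
t 18.35 a -0.087 r 0.1403 z 0.2718 Ftan 9.28 Frad 8.02
```

Call:
step_arm:
  targets: "-1 -0.004 0.007 0 0 0 0;-1 -0.007 0.015 0 0 0 0;-1 -0.009 0.023 0 0 0 0"

```text
clock: 18.6
eef_pos: [0.4723, 0.0432, 0.2718]
tool_rot: [0.954, 0.299, -0.001, 0.003]
ft_force: [-3.1, -10.1, -5.3]
grip_width: 0.0255
grasp_force: 59.7
```

```bash
python3 -c "from t import *;st()"
```

```text
t 18.60 a 0.003 r 0.1402 z 0.2718 Ftan 8.63 Frad 6.13
```

Call:
step_arm:
  targets: "-1 -0.003 0.008 0 0 0 0;-1 -0.005 0.016 0 0 0 0;-1 -0.007 0.024 0 0 0 0"

```text
clock: 18.85
eef_pos: [0.4689, 0.0554, 0.2718]
tool_rot: [0.954, 0.299, -0.001, 0.003]
ft_force: [-3.3, -9.1, -6.0]
grip_width: 0.0254
grasp_force: 59.7
```

```bash
python3 -c "from t import *;st()"
```

```text
t 18.85 a 0.094 r 0.1402 z 0.2718 Ftan 8.09 Frad 5.30
```

Call:
step_arm:
  targets: "-1 -0.002 0.008 0 0 0 0;-1 -0.003 0.017 0 0 0 0;-1 -0.005 0.025 0 0 0 0"

```text
clock: 19.1
eef_pos: [0.4665, 0.0682, 0.2718]
tool_rot: [0.954, 0.299, -0.001, 0.003]
ft_force: [-1.8, -9.6, -7.1]
grip_width: 0.0249
grasp_force: 59.7
```

```bash
python3 -c "from t import *;st()"
```

```text
t 19.10 a 0.186 r 0.1402 z 0.2718 Ftan 9.28 Frad 3.10
```

Call:
step_arm:
  targets: "-1 -0.001 0.008 0 0 0 0;-1 -0.001 0.017 0 0 0 0;-1 -0.002 0.025 0 0 0 0"

```text
clock: 19.35
eef_pos: [0.4655, 0.0808, 0.2718]
tool_rot: [0.954, 0.3, -0.001, 0.003]
ft_force: [-2.4, -9.4, -7.7]
grip_width: 0.0257
grasp_force: 59.7
```

```bash
python3 -c "from t import *;st()"
```

```text
t 19.35 a 0.277 r 0.1401 z 0.2718 Ftan 9.28 Frad 2.85
```

Call:
step_arm:
  targets: "-1 0 0.008 0 0 0 0;-1 0 0.017 0 0 0 0;-1 0.001 0.025 0 0 0 0"

```text
clock: 19.6
eef_pos: [0.4656, 0.0934, 0.2717]
tool_rot: [0.954, 0.3, -0.001, 0.002]
ft_force: [-4.0, -8.6, -5.5]
grip_width: 0.0253
grasp_force: 59.8
```

```bash
python3 -c "from t import *;st()"
```

```text
t 19.60 a 0.367 r 0.1401 z 0.2717 Ftan 8.80 Frad 3.58
```

Call:
step_arm:
  targets: "-1 0.001 0.008 0 0 0 0;-1 0.002 0.017 0 0 0 0;-1 0.003 0.025 0 0 0 0"

```text
clock: 19.85
eef_pos: [0.4668, 0.106, 0.2717]
tool_rot: [0.954, 0.3, -0.001, 0.002]
ft_force: [-4.5, -8.5, -6.1]
grip_width: 0.0255
grasp_force: 59.8
```

```bash
python3 -c "from t import *;st()"
```

```text
t 19.85 a 0.457 r 0.1400 z 0.2717 Ftan 9.03 Frad 3.32
```

Call:
step_arm:
  targets: "-1 0.001 0.008 0 0 0 0;-1 0.003 0.016 0 0 0 0;-1 0.005 0.025 0 0 0 0"

```text
clock: 20.1
eef_pos: [0.4691, 0.1184, 0.2717]
tool_rot: [0.954, 0.3, -0.002, 0.002]
ft_force: [-4.4, -9.8, -4.5]
grip_width: 0.0257
grasp_force: 59.9
```

```bash
python3 -c "from t import *;st()"
```

```text
t 20.10 a 0.547 r 0.1400 z 0.2717 Ftan 10.53 Frad 2.06
```

Call:
step_arm:
  targets: "-1 -0.003 -0.011 -0.001 0 0 0;-1 -0.005 -0.022 -0.001 0 0 0;-1 -0.006 -0.033 -0.001 0 0 0;-1 -0.008 -0.044 -0.001 0 0 0;-1 -0.008 -0.055 -0.001 0 0 0;-1 -0.009 -0.066 -0.001 0 0 0;-1 -0.008 -0.078 -0.001 0 0 0;-1 -0.008 -0.089 -0.001 0 0 0;-1 -0.007 -0.1 -0.001 0 0 0;-1 -0.005 -0.111 -0.001 0 0 0"

```text
clock: 20.93
eef_pos: [0.4672, 0.0643, 0.2718]
tool_rot: [0.954, 0.3, 0.0, 0.0]
ft_force: [-1.7, 0.9, -5.4]
grip_width: 0.0256
grasp_force: 60.0
```

Call:
step_arm:
  targets: "-1 0.002 -0.011 0 0 0 0;-1 0.004 -0.022 0 0 0 0;-1 0.007 -0.033 0 0 0 0;-1 0.01 -0.044 0 0 0 0;-1 0.014 -0.054 0 0 0 0;-1 0.018 -0.065 0 0 0 0;-1 0.022 -0.075 0 0 0 0;-1 0.027 -0.085 0 0 0 0;-1 0.033 -0.095 0 0 0 0;-1 0.038 -0.104 0 0 0 0"

```text
clock: 21.77
eef_pos: [0.4863, 0.0126, 0.2717]
tool_rot: [0.954, 0.3, 0.0, -0.0]
ft_force: [-0.3, 2.2, -4.8]
grip_width: 0.0255
grasp_force: 60.0
```

Call:
step_arm:
  targets: "-1 0.006 -0.009 0 0 0 0;-1 0.011 -0.017 0 0 0 0;-1 0.018 -0.026 0 0 0 0;-1 0.024 -0.034 0 0 0 0;-1 0.031 -0.041 0 0 0 0;-1 0.038 -0.049 0 0 0 0;-1 0.046 -0.056 0 0 0 0;-1 0.053 -0.063 0 0 0 0;-1 0.061 -0.07 0 0 0 0;-1 0.067 -0.077 0 0 0 0"

```text
clock: 22.6
eef_pos: [0.5203, -0.025, 0.2717]
tool_rot: [0.954, 0.3, 0.001, -0.001]
ft_force: [1.5, 5.9, -5.3]
grip_width: 0.0255
grasp_force: 60.0
```

```bash
python3 - <<'E'
from t import *
st(); rows(-.6,-.5,3)
a=-.5
while a<-.2: print("%.2f"%a,end=" "); rows(a,a+.05,2); a+=.05
E
```

```text
t 22.60 a -0.600 r 0.1407 z 0.2717 Ftan -2.34 Frad -5.58
-1 -0.007 0.006 0 0 0 0;-1 -0.014 0.012 0 0 0 0;-1 -0.021 0.018 0 0 0 0;
-0.50 -1 -0.005 0.005 0 0 0 0;-1 -0.010 0.010 0 0 0 0;
-0.45 -1 -0.005 0.005 0 0 0 0;-1 -0.010 0.010 0 0 0 0;
-0.40 -1 -0.005 0.005 0 0 0 0;-1 -0.009 0.011 0 0 0 0;
-0.35 -1 -0.004 0.006 0 0 0 0;-1 -0.008 0.011 0 0 0 0;
-0.30 -1 -0.004 0.006 0 0 0 0;-1 -0.008 0.012 0 0 0 0;
-0.25 -1 -0.004 0.006 0 0 0 0;-1 -0.007 0.012 0 0 0 0;
-0.20 -1 -0.003 0.006 0 0 0 0;-1 -0.007 0.012 0 0 0 0;
```

Call:
step_arm:
  targets: "-1 -0.007 0.006 0 0 0 0;-1 -0.014 0.012 0 0 0 0;-1 -0.021 0.018 0 0 0 0;-1 -0.026 0.023 0 0 0 0;-1 -0.031 0.028 0 0 0 0"

```text
clock: 23.02
eef_pos: [0.5065, -0.013, 0.2718]
tool_rot: [0.954, 0.3, 0.002, 0.003]
ft_force: [11.6, -4.9, -10.7]
grip_width: 0.026
grasp_force: 59.8
```

```bash
python3 -c "from t import *;st()"
```

```text
t 23.02 a -0.469 r 0.1407 z 0.2718 Ftan 11.70 Frad -4.69
```

Call:
step_arm:
  targets: "-1 -0.005 0.005 0 0 0 0;-1 -0.009 0.009 0 0 0 0"

```text
clock: 23.18
eef_pos: [0.5026, -0.0089, 0.2719]
tool_rot: [0.954, 0.3, 0.003, 0.004]
ft_force: [14.1, -4.8, -10.8]
grip_width: 0.0257
grasp_force: 59.7
```

```bash
python3 -c "from t import *;st()"
```

```text
t 23.18 a -0.429 r 0.1407 z 0.2719 Ftan 13.18 Frad -7.05
```

Call:
step_arm:
  targets: "-1 -0.004 0.004 0 0 0 0;-1 -0.008 0.008 0 0 0 0"

```text
clock: 23.35
eef_pos: [0.4993, -0.0053, 0.2719]
tool_rot: [0.954, 0.3, 0.003, 0.004]
ft_force: [15.2, -7.0, -12.6]
grip_width: 0.0254
grasp_force: 59.7
```

```bash
python3 -c "from t import *;st()"
```

```text
t 23.35 a -0.394 r 0.1407 z 0.2719 Ftan 15.30 Frad -6.86
```

About 80 N by feel. I'll relax the push, open, lift clear.

Call:
step_arm:
  targets: "-1 0.006 -0.006 0 0 0 0;-1 0.009 -0.009 0 0 0 0;-1 0.009 -0.009 0 0 0 0"

```text
clock: 23.6
eef_pos: [0.5021, -0.0084, 0.2718]
tool_rot: [0.954, 0.3, 0.002, 0.002]
ft_force: [8.3, -1.0, -8.7]
grip_width: 0.0255
grasp_force: 60.4
```

```bash
python3 -c "from t import *;st()"
```

```text
t 23.60 a -0.424 r 0.1407 z 0.2718 Ftan 6.39 Frad -5.44
```

Call:
step_arm:
  targets: "-1 0.006 -0.006 0 0 0 0;-1 0.006 -0.006 0 0 0 0;-1 0.006 -0.006 0 0 0 0"

```text
clock: 23.85
eef_pos: [0.5041, -0.0105, 0.2718]
tool_rot: [0.954, 0.3, 0.001, 0.001]
ft_force: [5.5, 0.8, -7.1]
grip_width: 0.0254
grasp_force: 60.6
```

```bash
python3 -c "from t import *;st()"
```

```text
t 23.85 a -0.444 r 0.1407 z 0.2718 Ftan 3.30 Frad -4.53
```

Call:
step_arm:
  targets: "-1 0.005 -0.005 0 0 0 0;-1 0.005 -0.005 0 0 0 0;-1 0.005 -0.005 0 0 0 0"

```text
clock: 24.1
eef_pos: [0.5059, -0.0124, 0.2718]
tool_rot: [0.954, 0.301, 0.001, 0.0]
ft_force: [4.8, 4.0, -5.3]
grip_width: 0.0251
grasp_force: 60.7
```

```bash
python3 -c "from t import *;st()"
```

```text
t 24.10 a -0.463 r 0.1407 z 0.2718 Ftan 0.60 Frad -6.20
```

Call:
step_arm:
  targets: "-1 -0.003 0.003 0 0 0 0;-1 -0.007 0.007 0 0 0 0;-1 -0.007 0.007 0 0 0 0"

```text
clock: 24.35
eef_pos: [0.5029, -0.0093, 0.2718]
tool_rot: [0.954, 0.301, 0.001, 0.001]
ft_force: [6.1, 1.0, -6.9]
grip_width: 0.0258
grasp_force: 60.7
```

```bash
python3 -c "from t import *;st()"
```

```text
t 24.35 a -0.432 r 0.1407 z 0.2718 Ftan 3.48 Frad -5.15
```

The held wheel didn't run back: only 3.5 N at a point that took 13 N while loading. I'll release now.

Call:
step_arm:
  targets: "-1 0.006 -0.006 0 0 0 0;-1 0.006 -0.006 0 0 0 0;0.2 0.006 -0.006 0 0 0 0;0.2 0.006 -0.006 0 0 0 0;0.2 0.006 -0.006 0 0 0 0;0.2 0.006 -0.006 0 0 0 0;0.2 0.006 -0.006 0.06 0 0 0;0.2 0.006 -0.006 0.12 0 0 0;0.2 0.006 -0.006 0.18 0 0 0;0.2 0.006 -0.006 0.24 0 0 0"

```text
clock: 25.18
eef_pos: [0.5043, -0.0126, 0.3934]
tool_rot: [0.954, 0.3, -0.0, 0.0]
ft_force: [1.6, 0.4, 1.0]
grip_width: 0.0512
grasp_force: 0.0
```

Call:
step_arm:
  targets: "0.2 -0.1 -0.1 0 0 0 0;0.2 -0.2 -0.2 0 0 0 0;0.2 -0.2 -0.2 0 0 0 0;0.2 -0.2 -0.2 0 0 0 0;0.2 -0.2 -0.2 0 0 0 0;0.2 -0.2 -0.2 0 0 0 0"

```text
clock: 25.68
eef_pos: [0.4045, -0.113, 0.3925]
tool_rot: [0.954, 0.299, 0.001, 0.0]
ft_force: [0.9, -0.8, -0.4]
grip_width: 0.0516
grasp_force: 0.0
```

```bash
python3 - <<'E'
from h import *; import cv2
o=bot.get_obs(); print(o["clock"],o["eef_pos"],o["ft_force"],o["grip_width"])
cv2.imwrite("pics/end.png",np.hstack([cv2.resize(bot.camera("top")[140:340,90:330],(400,333)),cv2.resize(bot.camera("side")[200:400,200:440],(400,333))])[:,:,::-1])
E
```

```text
25.6833 [ 0.4044742  -0.11301127  0.39249381] [ 0.85805807 -0.7563298  -0.38458614] 0.05158210847743516
```

View pics/end.png

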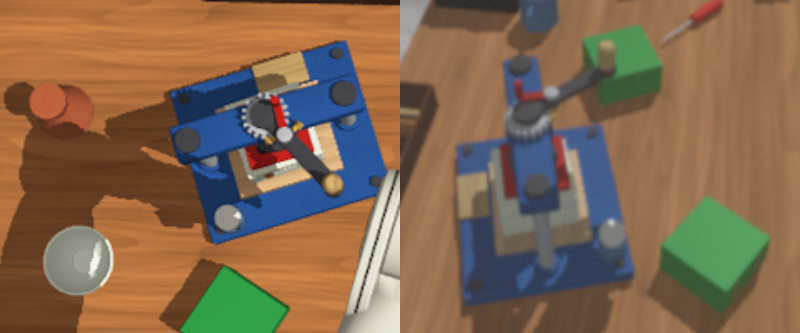

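The lever is on its tightening side (left crop (277,105)), the handle is free, the mould and bystanders are in place, and the arm is clear.

```bash
python3 -c "
from workcell import bot; print(bot.job_done())"
```

```text
the job is handed in; nothing more can be done
None
```

I've handed in the job: the lever is over on its tightening side, the mould is clamped at about 80 N (estimated from the handle force), and the arm has let go and is clear; the hand-in returned no verdict.

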